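# Shut and bolt the packed knife case

## Task

One of the two open wooden cases holds a finished knife. Using only the fingertips, gently fold that case's lid down until it is fully shut, without slamming it, then push the bolt on its front all the way across to lock it. Leave the knife lying in its case, and leave the other case and everything else on the bench as they are; nothing is to be picked up.

Things in the scene. Friction and masses are not known exactly. Their poses are not given: they have to be found in the camera images.
- case_a: Wooden knife case, fixed: open box 150 mm deep (own x), 280 wide (own y), 60 high, walls and floor 8 mm, origin at the centre of its underside. Its front looks along its own -x, towards the robot; yaw up to 13 degrees. On its front a wooden ledge, 30 mm deep, 200 wide, top 42 mm above the table, carries a steel slide bolt in two guides that reach 54 mm up. The knife lies in it.
- case_b: A second case of the same shape, size, lid and bolt, with its lid open as well; it holds only a white handle blank. To be left alone. The two cases stand side by side, either one on the left.
- knife: Finished knife, 230 mm long, dark handle 22 x 20 mm, blade 3 mm thick, lying loose on the floor of case_a, along the case's y. Origin on its underside near where blade and handle meet.
- lid_a (a joint): Lid of case_a: flat board 150 x 280 mm, 10 mm thick, hinged along the back (+x) top edge of the case, axis along the case's y. rad: 0 = shut flat on the rim (top face 70 mm above the table), grows as it opens up and back; limit 1.9, starts at 1.3 to 1.7. Stiff hinge: stays at any angle and follows a push of 3 to 6 N near its free edge.
- lid_a_edge (a point): Middle of the free (front) edge of lid_a, on its outer face (the top face when shut). A steel hook (the bolt's keeper) sticks out 25 mm from this edge, 55 mm to the +y side of the middle.
- lid_a_hinge (a point): Middle of lid_a's hinge line, on the lid's inner face (outer face is 10 mm from it): 75 mm behind the case's centre, 60 mm above the table. The free edge is 150 mm from it.
- bolt_a (a joint): Slide bolt on the ledge in front of case_a, m along the case's +y: 0 = fully drawn back, 0.040 = fully across at its end stop, through the lid's keeper. Starts at 0 to 0.014. Friction: moves with about 2 to 3 N, stays where left.
- bolt_a_stud (a point): Top centre of the bolt's upright steel stud: 12 mm diameter, standing 53 mm above the ledge (its top 95 mm above the table, 25 mm above the shut lid's top), 14 mm in front of the case's front face; it travels along the case's +y with the bolt, from 20 mm on the -y side of the case's middle to 20 mm on the +y side.
- lid_b_edge (a point): Middle of the free edge of the lid of case_b, outer face. Not to be moved.
- bolt_b_stud (a point): Top of the stud of case_b's bolt. Not to be moved.
- blank_b: Turned white knife-handle blank, 28 mm diameter, 100 mm tall, standing upright in case_b.
- blank_c: Turned black handle blank, 28 mm diameter, 100 mm tall, standing on the table between the two cases.
- tin: Round aluminium tin, 52 mm diameter, 42 mm high, standing on the table in front of case_a's ledge.
- glue: White bottle, 48 mm diameter, 130 mm high, standing behind the cases.
- stone: Grey sharpening stone, 150 x 50 x 25 mm, lying in front, to the robot's right.
- hammer: Hammer lying on the table, front left.
- brush: Brush lying on the table in front, in the middle.
There are look-alikes about, which are no part of the job. What is shaped like the knife but pink or red is not meant.

How it is judged:
By the outcome, as a careful person would: the job done as asked, in the order asked, and still so for the second after the job is handed in, with the robot touching nothing.
It also fails if it takes over 45 s, if anything falls off the work surface, if the arm or the gripper's body presses on something with over 40 N, if the wrist force passes 120 N, or if a joint passes its speed limit or range.

## Robot

A 7-joint arm with a two-finger parallel gripper is mounted at the origin on the work surface. World frame = base frame: x ahead of the robot, y to its left, z up, the work surface at z = 0. Lengths are in mm, angles in rad, forces in N, time in s.
With the tool pointing down it reaches from about 400 to 875 mm from the base axis. Payload 4.4 kg.
Tool frame: the origin (TCP) lies between the finger pads; the fingertips stand 17 mm ahead of it and the grasp point (between the pads) lies 2 mm behind it; z points along the fingers, y is the line along which they close (so a half turn about z gives the same grasp; the last joint's range is limited). The gripper opens to 85 mm and grips with 20 to 120 N. Pads are 22 mm wide; open, the fingers measure 114 mm over their backs; the gripper's body (76 mm by 85 mm) begins 54 mm behind the grasp point. The pads swing forward as they close: fully open they stand 13 mm farther back than shut.
Start: joints at [-1.174, 0.628, 0.038, 1.517, -0.027, 0.996, -0.02], TCP at [290.176, 581.649, 248.313] pointing down, gripper open.
Joint ranges: [-3.06, 3.06], [-0.37, 2.12], [-1.25, 1.32], [0.18, 2.47], [-1.1, 4.24], [0.23, 1.98], [-2.94, 2.94]. Speed limits (rad/s): [2.57, 2.57, 3.14, 3.14, 3.14, 3.14, 3.14].

## Interface

Orientations are given as [roll, pitch, yaw] about the fixed x, y, z axes, in that order (R = Rz(yaw) Ry(pitch) Rx(roll)).
In Python, from cell import sensors, get_image, ctrl gives the robot as it stands.
- The arm moves only by the tool send_rows, never from a script. Its argument "series" is a list of rows, each a list of 3 entries, a list of its own where there are three numbers: the finger opening in mm, from 0 to 85.4, then the shift along the world's x, y, z in units of 60 mm (1.0 is 60 mm), then the turn, a rotation vector about the world's x, y, z in units of 5 degrees (1.0 is 5 degrees). A call has 1 to 8 rows; each row shifts and turns the commanded pose from where the row before left it; what a row does not reach is not made up. A row lasts 1/8 s, in which the tool goes at most 62.5 mm and 10.7 degrees, less where a joint would pass 70% of its speed; a pose out of reach is approached as far as the arm can. A call is refused whole if a number of a shift passes 1 or a number of a turn 1, either way. A call with a gripper value outside its range is refused whole. The fingers move at their own pace and stop on an object; the grip force is fixed at half the most. Time passes only in rows, so rows that do not move let the fingers close. It gives the time, the measured TCP pose, the force, the opening and the grip force at its end, in the units of the state.
- sensors.read_state(): the state, without advancing time (a new reading comes with each control period).
- get_image(name): name is "scene" or "side" or "wrist"; returns a dict with "img" (400x640x3 uint8, red, green, blue), "depth" (400x640 float32, mm along the optical axis (not along the pixel's ray), 0 where there is no reading), "vfov" (degrees; the focal length in pixels is half the picture's height over the tangent of half this angle, whatever the lens; pixels are square), "cx", "cy" (the principal point, pixels), "world_to_cam" (4x4, takes a point from world to camera coordinates). Camera axes: x right, y down, z forward; pixel columns grow to the right and rows downward; lengths in mm; the calibration is good to about 2 mm. A picture is of the moment at which its call begins.
- ctrl.finish_job(): hands the job in; it is judged then, once.
The state is a dict: "clock": time; "qpos": joint angles; "qd": joint speeds; "tau": joint torques, N m; "eef_pos": TCP position; "tool_rot": TCP orientation; "force": force on the tool from outside, world axes, zero at the start; "torque": the same for the moment, N m; "width": finger opening in mm; "gripper_force": force on a finger pad.
Only numpy, scipy, OpenCV 4.12 (cv2) and the standard library are available. Lean on these libraries where they do the work, as an engineer would, in place of code of your own. Each camera call takes 0.05 s, during which the arm holds its last target. There are 200 camera calls.

## Working session

There is one attempt and no reset: what is moved stays moved. The work goes in short steps, Python scripts to look and compute and a tool call to move; the robot and the scene stay as the last step left them, time stands still between calls to the robot, and variables do not carry over. Pictures are saved under pics/ and viewed, at most 10 in all, crops included, and the job is handed in when it is done.

Besides the shell and the picture viewer there is one more tool, called after "Emit:" in YAML: its name, and indented under it one key for each argument. send_rows: Moves the arm, as the interface text tells. Its arguments: {"type":"object","properties":{"series":{"type":"array"}},"required":["series"]}

```bash
mkdir -p pics; cat > h.py <<'E'
import numpy as np, cv2
from cell import sensors, get_image, ctrl
def snap(n,f):
    d=get_image(n); np.savez(f'/tmp/{f}.npz',**{k:np.array(v) for k,v in d.items()})
    cv2.imwrite(f'pics/{f}.png',d['img'][:,:,::-1]); return d
def load(f): return {k:v for k,v in np.load(f'/tmp/{f}.npz').items()}
def pt(d,u,v,z=None):
    f=d['img'].shape[0]/2/np.tan(np.radians(float(d['vfov']))/2)
    T=np.linalg.inv(d['world_to_cam']); r=np.array([(u-d['cx'])/f,(v-d['cy'])/f,1.])
    if z is None:
        p=d['depth'][int(v),int(u)]*r; return (T[:3,:3]@p+T[:3,3]).round(1)
    w=T[:3,:3]@r; return (T[:3,3]+w*(z-T[2,3])/w[2]).round(1)
E
python3 - <<'E'
from h import *
for n in('scene','side'): d=snap(n,n+'0')
print(sensors.read_state())
a=[cv2.imread(f'pics/{n}0.png') for n in('scene','side')]
E
```

```text
{'clock': 0.1, 'qpos': array([-1.173806  ,  0.62926117,  0.03842229,  1.51824594, -0.02701197,
        0.99629993, -0.02000762]), 'qd': array([-0.00116539, -0.00089969,  0.00057958, -0.00196659,  0.00082843,
        0.00029964, -0.00051149]), 'tau': array([ 3.16070458e-03, -5.64525568e+01,  1.23055000e+00, -1.93970239e+01,
        1.12839040e-02,  5.50292505e-03,  4.67009087e-06]), 'eef_pos': array([289.91532859, 581.1822897 , 247.48277765]), 'tool_rot': array([-3.13989519e+00, -6.20558675e-06,  2.67880686e+00]), 'force': array([-0.57172213,  0.40430393, -0.12307015]), 'torque': array([-0.01262299,  0.05717632, -0.05808043]), 'gripper_force': 0.0, 'width': 85.7457408862796}
```

View pics/scene0.png

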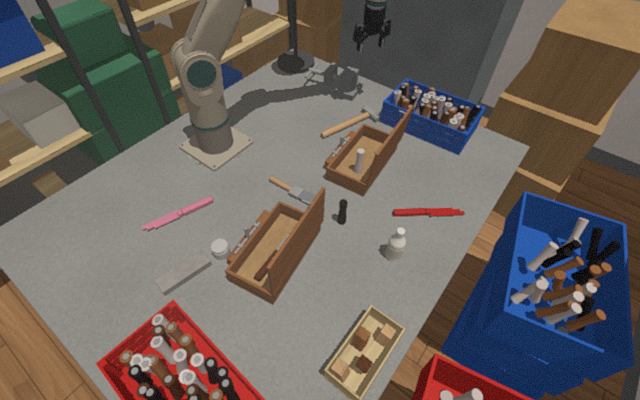

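View pics/side0.png

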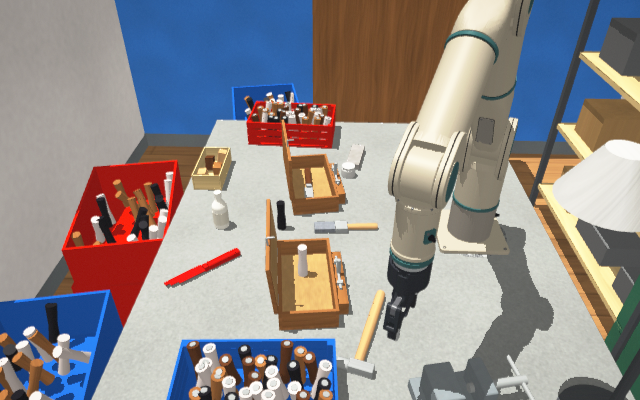

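The scene picture shows two cases. The one at (275,250) holds a knife and has the tin (220,247) in front of it. The one at (365,158) holds the white blank (359,160), so it is case_b. Knife look-alikes are the pink one at (178,213) and the red one at (428,212). I'll check case_a, scene (275,250) / side (312,180), in a close crop.

```bash
python3 - <<'E'
from h import *
a=cv2.imread('pics/scene0.png')[180:310,210:340]; b=cv2.imread('pics/side0.png')[110:220,260:370]
cv2.imwrite('pics/c1.png',np.hstack([cv2.resize(a,(520,520),interpolation=2),cv2.resize(b,(275,275),interpolation=2).repeat(1,0) if 0 else cv2.copyMakeBorder(cv2.resize(b,(275,275),interpolation=2),0,245,0,0,0)]))
E
```

```text
(no output)
```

View pics/c1.png

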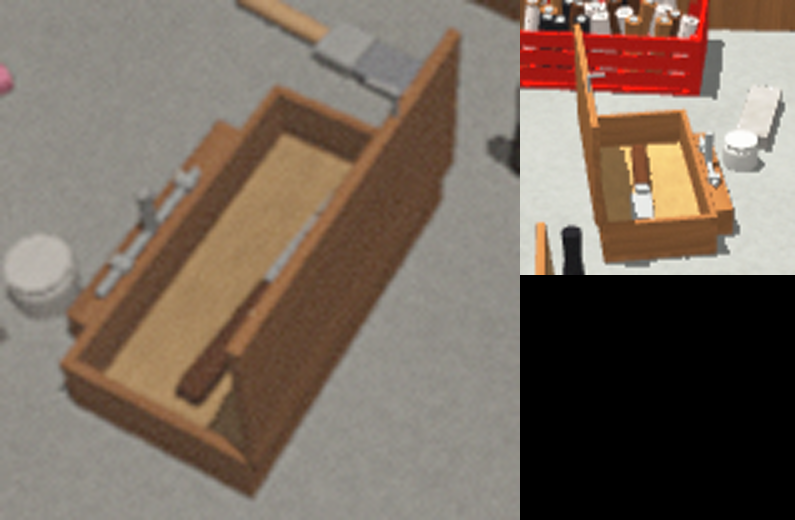

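The crop confirms it: a dark-handled knife lies in case_a. The stud is at crop (148,195), and the lid's free corners are at crop (235,350) and (458,32).

```bash
python3 - <<'E'
from h import *
d=load('scene0')
q=lambda x,y:(210+x/4-.4,180+y/4-.4)
for n,c,z in [('FR rim',(66,366),60),('FL rim',(278,88),60),('BR rim',(253,462),60),('BRbot',(253,494),0),('stud',(145,194),95),('led R',(70,325),42),('led L',(222,122),42)]:
  print(n,pt(d,*q(*c),z))
for n,c in [('stud d',(147,199)),('stud',(147,208)),('lid-y',(243,352)),('lid-y2',(250,355)),('lid+y',(452,45)),('lid+y2',(455,60)),('lidmid out',(350,215)),('lidlow out',(350,300)),('black',(510,150)),('tin',(40,255)),('floor',(240,220))]:
  print(n,pt(d,*q(*c)))
for u,v in [(284,128),(287,118)]: print('side lid',pt(load('side0'),u,v))
e=load('side0')
# lid outer plane fit from points in scene depth
P=np.array([pt(d,*q(x,y)) for x,y in [(250,400),(300,350),(350,280),(400,200),(440,120),(300,290),(350,230),(400,150),(440,80),(270,420)]])
c=P.mean(0);n=np.linalg.svd(P-c)[2][2];print(P,c,n,((P-c)@n).round(1))
E
```

```text
FR rim [ 460.7 -367.8   60. ]
FL rim [411.8 -96.5  60. ]
BR rim [ 607.1 -340.2   60. ]
BRbot [ 600.3 -340.     0. ]
stud [ 422.9 -247.8   95. ]
led R [ 429.4 -339.1   42. ]
led L [ 389.5 -139.6   42. ]
stud d [ 427.4 -250.3   95.6]
stud [ 426.1 -251.1   84.1]
lid-y [ 614.6 -338.7  212.2]
lid-y2 [ 613.5 -333.1  199.3]
lid+y [564.9 -77.1 205.3]
lid+y2 [570.2 -80.4 196.5]
lidmid out [ 593.3 -219.2  192.1]
lidlow out [ 595.3 -226.   100.3]
black [565.4   8.4  -4. ]
tin [ 367.3 -311.5   38.8]
floor [ 444.8 -183.3    6.6]
side lid [ 597.7 -269.9  211.5]
side lid [ 615.2 -546.1  112.2]
[[ 615.4 -340.4  157. ]
 [ 606.5 -287.1  131.7]
 [ 593.5 -222.8  119.9]
 [ 584.5 -158.4  131.5]
 [ 574.3 -101.1  154.3]
 [ 605.6 -280.6  194.8]
 [ 592.7 -219.4  174.9]
 [ 585.4 -159.2  190.4]
 [ 574.1 -102.2  199. ]
 [ 612.4 -325.   102.5]] [ 594.44 -219.62  155.6 ] [-0.98546118 -0.16975281  0.00708838] [-0.1 -0.6  1.2 -0.8 -0.3 -0.4  1.8 -1.1  0.4 -0.2]
```

Emit:
send_rows:
  series:
    - [0,[0,0,0.8],[0,0,0]]
    - [0,[0,0,0.8],[0,0,0]]
    - [0,[0.35,-0.8,0],[0,0,-0.8]]
    - [0,[0.35,-0.8,0],[0,0,-0.8]]
    - [0,[0.35,-0.8,0],[0,0,-0.8]]
    - [0,[0.35,-0.8,0],[0,0,-0.8]]
    - [0,[0.35,-0.8,0],[0,0,-0.8]]
    - [0,[0.35,-0.8,0],[0,0,-0.8]]

```text
clock: 1.1
eef_pos: [416.5, 291.9, 344.1]
tool_rot: [-3.141, -0.0, 2.258]
force: [0.2, -0.3, -0.3]
width: 0.1
gripper_force: 0.0
```

Emit:
send_rows:
  series:
    - [0,[0.35,-0.8,0],[0,0,-0.8]]
    - [0,[0.35,-0.8,0],[0,0,-0.8]]
    - [0,[0.35,-0.8,0],[0,0,-0.8]]
    - [0,[0.35,-0.8,0],[0,0,-0.8]]
    - [0,[0.35,-0.8,0],[0,0,-0.8]]
    - [0,[0.35,-0.8,0],[0,0,-0.7]]
    - [0,[0.35,-0.8,0],[0,0,-0.7]]
    - [0,[0.35,-0.8,0],[0,0,-0.5]]

```text
clock: 2.1
eef_pos: [584.5, -91.7, 343.9]
tool_rot: [-3.141, -0.001, 1.744]
force: [0.9, 0.4, 0.3]
width: -0.0
gripper_force: 0.0
```

```bash
python3 - <<'E'
from h import *
s=sensors.read_state();print(s['clock'],s['eef_pos'],s['tool_rot'],s['force'])
snap('scene','s1')
snap('side','d1')
a=cv2.imread('pics/s1.png')[80:310,200:440];b=cv2.imread('pics/d1.png')[20:230,220:420]
cv2.imwrite('pics/c2.png',np.hstack([cv2.resize(a,(400,400)),cv2.resize(b,(400,400))]))
E
```

```text
2.1 [584.51208171 -91.67049314 343.92108391] [-3.14101127e+00 -5.11987065e-04  1.74376990e+00] [0.90294424 0.44098008 0.28095088]
```

View pics/c2.png

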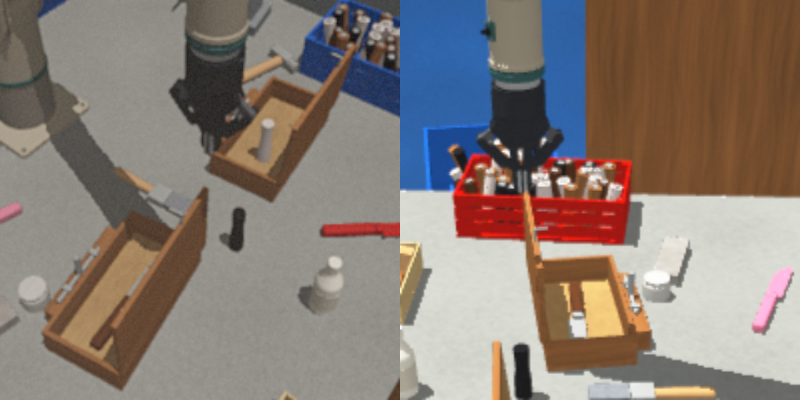

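The picture shows the closed fingers above and short of the lid at crop (212,148). The lid and knife are untouched. Next I go behind the lid and descend.

Emit:
send_rows:
  series:
    - [0,[0.4,-0.88,0],[0,0,0]]
    - [0,[0.4,-0.88,0],[0,0,0]]
    - [0,[0,0,0],[0,0,0]]
    - [0,[0,0,-0.75],[0,0,0]]
    - [0,[0,0,-0.75],[0,0,0]]
    - [0,[0,0,-0.75],[0,0,0]]
    - [0,[0,0,0],[0,0,0]]

```text
clock: 3.08
eef_pos: [629.6, -193.0, 205.7]
tool_rot: [-3.134, -0.005, 1.746]
force: [-0.2, 0.3, 0.3]
width: 0.1
gripper_force: 0.0
```

```bash
cat > arc.py <<'E'
from h import *
import sys
s=sensors.read_state();p=s['eef_pos'];print(p,s['force'].round(1))
y=np.radians(10);cx=np.array([np.cos(y),np.sin(y),0]);z=np.array([0,0,1.]);H=np.array([583,-206,60.])
r=float(sys.argv[1]);off=15
def tcp(t):
    return H+r*(-np.cos(t)*cx+np.sin(t)*z)+10*(np.sin(t)*cx+np.cos(t)*z)+off*cx+17*z
for deg in map(float,sys.argv[2:]):
    q=tcp(np.radians(deg));print(deg,q.round(1),((q-p)/60).round(2));p=q
E
python3 arc.py 132 90 85 80 75 70 65 60 55 50 45 40 35 30 25 20 16 12 9 6 4 2 0
```

```text
[ 629.60454863 -192.99014477  205.70407522] [-0.2  0.3  0.3]
90.0 [ 607.6 -201.7  209. ] [-0.37 -0.14  0.05]
85.0 [ 596.3 -203.7  209.4] [-0.19 -0.03  0.01]
80.0 [ 584.9 -205.7  208.7] [-0.19 -0.03 -0.01]
75.0 [ 573.6 -207.7  207.1] [-0.19 -0.03 -0.03]
70.0 [ 562.6 -209.6  204.5] [-0.18 -0.03 -0.04]
65.0 [ 551.8 -211.5  200.9] [-0.18 -0.03 -0.06]
60.0 [ 541.3 -213.4  196.3] [-0.17 -0.03 -0.08]
55.0 [ 531.3 -215.1  190.9] [-0.17 -0.03 -0.09]
50.0 [ 521.8 -216.8  184.5] [-0.16 -0.03 -0.11]
45.0 [ 512.8 -218.4  177.4] [-0.15 -0.03 -0.12]
40.0 [ 504.5 -219.8  169.5] [-0.14 -0.02 -0.13]
35.0 [ 496.9 -221.2  160.9] [-0.13 -0.02 -0.14]
30.0 [ 490.1 -222.4  151.7] [-0.11 -0.02 -0.15]
25.0 [ 484.1 -223.4  141.8] [-0.1  -0.02 -0.16]
20.0 [ 479.  -224.3  131.5] [-0.09 -0.02 -0.17]
16.0 [ 475.5 -225.   123. ] [-0.06 -0.01 -0.14]
12.0 [ 472.7 -225.5  114.2] [-0.05 -0.01 -0.15]
9.0 [ 470.9 -225.8  107.5] [-0.03 -0.01 -0.11]
6.0 [ 469.5 -226.   100.7] [-0.02 -0.   -0.11]
4.0 [ 468.8 -226.1   96.2] [-0.01 -0.   -0.08]
2.0 [ 468.2 -226.2   91.6] [-0.01 -0.   -0.08]
0.0 [ 467.8 -226.3   87. ] [-0.01 -0.   -0.08]
```

Emit:
send_rows:
  series:
    - [0,[-0.18,-0.07,0.03],[0,0,0]]
    - [0,[-0.18,-0.07,0.03],[0,0,0]]
    - [0,[-0.1,-0.02,0],[0,0,0]]
    - [0,[-0.1,-0.02,0],[0,0,0]]
    - [0,[-0.1,-0.02,0],[0,0,0]]
    - [0,[-0.1,-0.02,0],[0,0,0]]
    - [0,[-0.1,-0.02,-0.01],[0,0,0]]
    - [0,[-0.1,-0.02,-0.02],[0,0,0]]

```text
clock: 4.08
eef_pos: [574.1, -211.4, 211.0]
tool_rot: [-3.141, -0.0, 1.745]
force: [2.3, 0.2, 2.6]
width: -0.0
gripper_force: 1.4
```

```bash
python3 arc.py 132 75 70 65 60 50 ; python3 - <<'E'
from h import *
snap('scene','s2')
snap('side','d2')
a=cv2.imread('pics/s2.png')[80:310,200:440];b=cv2.imread('pics/d2.png')[20:230,220:420]
cv2.imwrite('pics/c3.png',np.hstack([cv2.resize(a,(400,400)),cv2.resize(b,(400,400))]))
E
```

```text
[ 574.09173766 -211.36036087  210.95442974] [2.3 0.2 2.6]
75.0 [ 573.6 -207.7  207.1] [-0.01  0.06 -0.06]
70.0 [ 562.6 -209.6  204.5] [-0.18 -0.03 -0.04]
65.0 [ 551.8 -211.5  200.9] [-0.18 -0.03 -0.06]
60.0 [ 541.3 -213.4  196.3] [-0.17 -0.03 -0.08]
50.0 [ 521.8 -216.8  184.5] [-0.33 -0.06 -0.2 ]
```

View pics/c3.png

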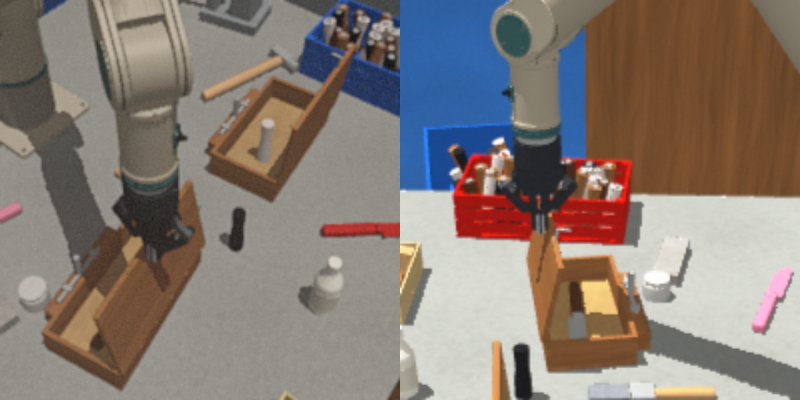

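The picture shows the fingertips pushing the lid forward from behind at scene crop (155,250), with low force. I continue along the arc.

Emit:
send_rows:
  series:
    - [0,[-0.1,-0.01,-0.04],[0,0,0]]
    - [0,[-0.1,0,-0.04],[0,0,0]]
    - [0,[-0.09,-0.01,-0.04],[0,0,0]]
    - [0,[-0.09,-0.01,-0.04],[0,0,0]]
    - [0,[-0.09,-0.01,-0.04],[0,0,0]]
    - [0,[-0.09,-0.01,-0.04],[0,0,0]]
    - [0,[-0.09,-0.01,-0.05],[0,0,0]]
    - [0,[-0.08,-0.01,-0.05],[0,0,0]]

```text
clock: 5.18
eef_pos: [530.2, -215.8, 190.4]
tool_rot: [-3.141, -0.0, 1.745]
force: [1.0, -1.2, 2.7]
width: 0.0
gripper_force: 1.2
```

Emit:
send_rows:
  series:
    - [0,[-0.08,-0.01,-0.05],[0,0,0]]
    - [0,[-0.08,-0.01,-0.06],[0,0,0]]
    - [0,[-0.08,-0.01,-0.06],[0,0,0]]
    - [0,[-0.07,-0.01,-0.06],[0,0,0]]
    - [0,[-0.07,-0.01,-0.06],[0,0,0]]
    - [0,[-0.07,-0.01,-0.07],[0,0,0]]
    - [0,[-0.07,-0.01,-0.07],[0,0,0]]
    - [0,[-0.06,-0.01,-0.07],[0,0,0]]

```text
clock: 6.18
eef_pos: [495.5, -220.6, 160.4]
tool_rot: [-3.141, -0.0, 1.745]
force: [0.3, -0.1, 3.3]
width: -0.1
gripper_force: 1.1
```

```bash
python3 arc.py 132 37.5 35 30 25 20 16 12 9 6 4 2 0
```

```text
[ 495.49981908 -220.58922616  160.35209216] [ 0.3 -0.1  3.3]
37.5 [ 500.6 -220.5  165.3] [0.09 0.   0.08]
35.0 [ 496.9 -221.2  160.9] [-0.06 -0.01 -0.07]
30.0 [ 490.1 -222.4  151.7] [-0.11 -0.02 -0.15]
25.0 [ 484.1 -223.4  141.8] [-0.1  -0.02 -0.16]
20.0 [ 479.  -224.3  131.5] [-0.09 -0.02 -0.17]
16.0 [ 475.5 -225.   123. ] [-0.06 -0.01 -0.14]
12.0 [ 472.7 -225.5  114.2] [-0.05 -0.01 -0.15]
9.0 [ 470.9 -225.8  107.5] [-0.03 -0.01 -0.11]
6.0 [ 469.5 -226.   100.7] [-0.02 -0.   -0.11]
4.0 [ 468.8 -226.1   96.2] [-0.01 -0.   -0.08]
2.0 [ 468.2 -226.2   91.6] [-0.01 -0.   -0.08]
0.0 [ 467.8 -226.3   87. ] [-0.01 -0.   -0.08]
```

Emit:
send_rows:
  series:
    - [0,[-0.05,-0.01,-0.07],[0,0,0]]
    - [0,[-0.05,-0.01,-0.07],[0,0,0]]
    - [0,[-0.05,-0.01,-0.08],[0,0,0]]
    - [0,[-0.05,-0.01,-0.08],[0,0,0]]
    - [0,[-0.04,-0.01,-0.08],[0,0,0]]
    - [0,[-0.04,-0.01,-0.08],[0,0,0]]
    - [0,[-0.03,-0.01,-0.08],[0,0,0]]
    - [0,[-0.03,0,-0.08],[0,0,0]]

```text
clock: 7.18
eef_pos: [475.4, -224.9, 123.2]
tool_rot: [-3.141, 0.0, 1.745]
force: [-1.7, -0.1, 1.8]
width: 0.3
gripper_force: 0.9
```

Emit:
send_rows:
  series:
    - [0,[-0.02,0,-0.07],[0,0,0]]
    - [0,[-0.02,0,-0.07],[0,0,0]]
    - [0,[-0.02,0,-0.07],[0,0,0]]
    - [0,[-0.01,0,-0.07],[0,0,0]]
    - [0,[-0.01,0,-0.07],[0,0,0]]
    - [0,[-0.01,0,-0.06],[0,0,0]]
    - [0,[-0.01,0,-0.06],[0,0,0]]
    - [0,[0,0,-0.05],[0,0,0]]

```text
clock: 8.18
eef_pos: [469.4, -224.7, 92.1]
tool_rot: [-3.141, -0.0, 1.745]
force: [-1.5, -1.2, 1.7]
width: 0.1
gripper_force: 0.9
```

```bash
python3 arc.py 132 4 2 0
```

```text
[ 469.44466618 -224.71951991   92.07460178] [-1.5 -1.2  1.7]
4.0 [ 468.8 -226.1   96.2] [-0.01 -0.02  0.07]
2.0 [ 468.2 -226.2   91.6] [-0.01 -0.   -0.08]
0.0 [ 467.8 -226.3   87. ] [-0.01 -0.   -0.08]
```

Now the last few mm, slowly, until the force rises.

Emit:
send_rows:
  series:
    - [0,[0,0,-0.02],[0,0,0]]
    - [0,[0,0,-0.02],[0,0,0]]
    - [0,[0,0,-0.02],[0,0,0]]
    - [0,[0,0,-0.02],[0,0,0]]
    - [0,[0,0,0],[0,0,0]]

```text
clock: 8.8
eef_pos: [469.9, -224.5, 87.4]
tool_rot: [3.141, -0.0, 1.745]
force: [0.3, 0.4, -0.7]
width: 0.7
gripper_force: 0.0
```

Emit:
send_rows:
  series:
    - [0,[0,0,-0.02],[0,0,0]]
    - [0,[0,0,-0.02],[0,0,0]]
    - [0,[0,0,0],[0,0,0]]

```text
clock: 9.18
eef_pos: [470.0, -224.6, 86.9]
tool_rot: [3.14, -0.0, 1.745]
force: [-4.1, 2.3, 19.0]
width: -0.1
gripper_force: 9.7
```

The lid is shut: 19 N with the tips at z≈70. Next I lift, move to the stud's -y side and look.

Emit:
send_rows:
  series:
    - [0,[0,0,0.1],[0,0,0]]
    - [0,[0,0,0.7],[0,0,0]]
    - [0,[-0.3,-0.5,0.2],[0,0,0]]
    - [0,[-0.34,-0.45,0],[0,0,0]]
    - [0,[0,0,0],[0,0,0]]

```text
clock: 9.8
eef_pos: [429.6, -284.3, 145.5]
tool_rot: [-3.141, 0.002, 1.74]
force: [0.5, -0.1, -0.4]
width: -0.2
gripper_force: 0.0
```

```bash
python3 - <<'E'
from h import *
snap('scene','s3')
snap('wrist','w3')
a=cv2.imread('pics/s3.png')[180:310,200:330];b=cv2.imread('pics/w3.png')
cv2.imwrite('pics/c4.png',np.hstack([cv2.resize(a,(400,400),interpolation=2),cv2.copyMakeBorder(cv2.resize(b,(400,250)),0,150,0,0,0)]))
E
```

```text
(no output)
```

View pics/c4.png

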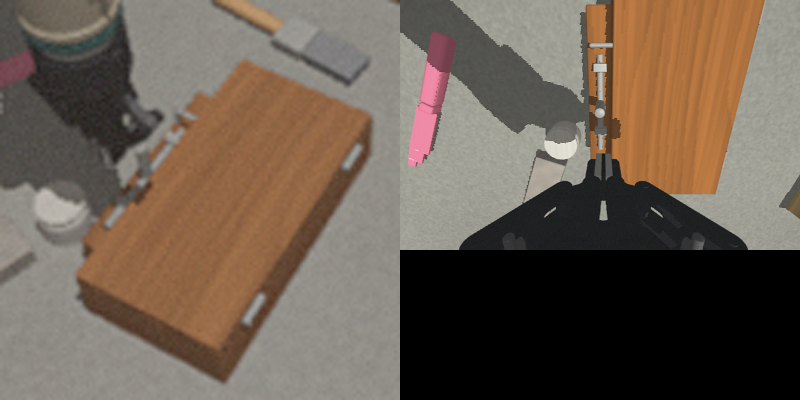

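The lid lies flat. In the wrist view the stud is at (600,113), just ahead of the fingertips at (603,165), and the keeper is at (600,45).

```bash
python3 - <<'E'
from h import *
d=load('w3');print(pt(d,320,180,95),[pt(d,320,v) for v in (177,180,183)], pt(d,320,72))
E
```

```text
[ 420.  -245.2   95. ] [array([ 419.7, -243.1,   95.1]), array([ 420. , -245.1,   95.1]), array([ 420.3, -246.9,   96. ])] [ 408.5 -178.8   68.7]
```

Emit:
send_rows:
  series:
    - [0,[0,0,-0.4],[0,0,0]]
    - [0,[0,0,-0.43],[0,0,0]]
    - [0,[0,0,0],[0,0,0]]

```text
clock: 10.28
eef_pos: [431.0, -279.7, 93.7]
tool_rot: [-3.139, -0.003, 1.747]
force: [-1.2, -0.2, -0.3]
width: -0.1
gripper_force: 0.0
```

Emit:
send_rows:
  series:
    - [0,[-0.02,0.08,0],[0,0,0]]
    - [0,[-0.02,0.08,0],[0,0,0]]
    - [0,[-0.02,0.08,0],[0,0,0]]
    - [0,[-0.01,0.08,0],[0,0,0]]
    - [0,[-0.02,0.08,0],[0,0,0]]
    - [0,[-0.01,0.08,0],[0,0,0]]
    - [0,[-0.01,0.08,0],[0,0,0]]
    - [0,[-0.01,0.08,0],[0,0,0]]

```text
clock: 11.28
eef_pos: [423.8, -243.3, 95.4]
tool_rot: [-3.142, 0.0, 1.745]
force: [-0.5, -3.4, 2.6]
width: 0.2
gripper_force: 1.1
```

Emit:
send_rows:
  series:
    - [0,[-0.01,0.05,0],[0,0,0]]
    - [0,[-0.01,0.05,0],[0,0,0]]
    - [0,[0,0,0],[0,0,0]]

```text
clock: 11.65
eef_pos: [422.6, -236.8, 95.2]
tool_rot: [-3.141, -0.001, 1.745]
force: [-0.8, 0.2, 0.6]
width: 0.1
gripper_force: 0.4
```

Emit:
send_rows:
  series:
    - [0,[-0.01,0.04,0],[0,0,0]]
    - [0,[0,0.04,0],[0,0,0]]
    - [0,[0,0,0],[0,0,0]]

```text
clock: 12.02
eef_pos: [421.9, -232.1, 95.2]
tool_rot: [-3.141, -0.001, 1.745]
force: [-0.6, -1.1, -0.7]
width: 0.4
gripper_force: 0.5
```

Emit:
send_rows:
  series:
    - [0,[-0.01,0.04,0],[0,0,0]]
    - [0,[0,0.03,0],[0,0,0]]
    - [0,[0,0,0],[0,0,0]]

```text
clock: 12.4
eef_pos: [421.3, -228.5, 95.3]
tool_rot: [-3.141, 0.0, 1.745]
force: [-0.3, -2.5, -0.7]
width: -0.1
gripper_force: 1.4
```

Emit:
send_rows:
  series:
    - [0,[0,0.04,0],[0,0,0]]
    - [0,[0,0,0],[0,0,0]]

```text
clock: 12.65
eef_pos: [421.3, -228.3, 95.3]
tool_rot: [-3.142, 0.004, 1.743]
force: [-2.3, -8.1, -2.5]
width: 0.2
gripper_force: 3.6
```

Emit:
send_rows:
  series:
    - [0,[0,0.03,0],[0,0,0]]
    - [0,[0,0,0],[0,0,0]]

```text
clock: 12.9
eef_pos: [421.3, -228.1, 95.4]
tool_rot: [3.141, 0.006, 1.742]
force: [-1.7, -12.2, -3.2]
width: -0.4
gripper_force: 5.2
```

The bolt is at its end stop: the force rises to 12 N and the tool no longer moves. I back off, lift and check.

Emit:
send_rows:
  series:
    - [0,[0.01,-0.12,0],[0,0,0]]
    - [0,[0.03,-0.2,0],[0,0,0]]
    - [0,[0,0,0.6],[0,0,0]]
    - [0,[0,0,0.8],[0,0,0]]
    - [0,[0,-0.4,0.6],[0,0,0]]
    - [0,[0,0,0],[0,0,0]]
    - [0,[0,0,0],[0,0,0]]

```text
clock: 13.78
eef_pos: [423.7, -266.4, 214.8]
tool_rot: [-3.141, -0.002, 1.746]
force: [-0.2, 0.1, -0.6]
width: -0.1
gripper_force: 0.0
```

```bash
python3 - <<'E'
from h import *
print(sensors.read_state()['force'])
snap('scene','s4')
d=snap('wrist','w4')
a=cv2.imread('pics/s4.png')[100:310,200:410];b=cv2.imread('pics/w4.png')[:320,200:520]
cv2.imwrite('pics/c5.png',np.hstack([cv2.resize(a,(400,400),interpolation=2),cv2.resize(b,(400,400),interpolation=2)]))
E
```

```text
[-0.16825877  0.13750548 -0.56383035]
```

View pics/c5.png

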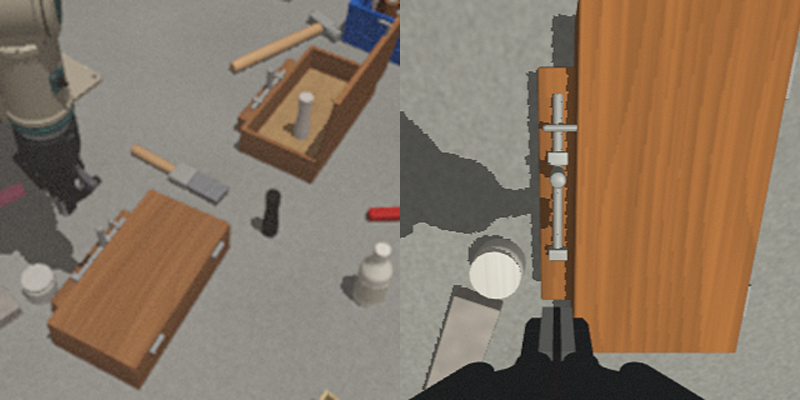

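The bolt passes through the keeper at wrist crop (558,128), the stud is at (558,179), and everything else stands as before. One last numeric check before handing in.

```bash
python3 - <<'E'
from h import *
d=load('w4');p=pt(d,326.4,143,95);cy=np.array([-.174,.985,0]);print(p,'travel from start',(p-[421.5,-247.5,95])@cy, (p-[436.3,-232.2,95])@cy)
print([pt(d,u,v)[2] for u,v in((345,40),(345,200),(450,100))])
print(ctrl.finish_job())
E
```

```text
[ 414.1 -212.3   95. ] travel from start 35.95959999999999 23.464299999999977
[np.float64(70.3), np.float64(70.2), np.float64(69.8)]
the job is handed in; nothing more can be done
None
```

Job handed in: case_a's lid is shut flat (top at about 70 mm) and its bolt is pushed through the keeper to the end stop, with no contact with case_b or anything else and the knife left inside.

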